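# Stand the open jar in the door rack and snap its cap on

## Task

The chrome door rack has been taken down onto the shelf to be refilled. Stand the open jar upright in the rack, midway between the two small red-lidded jars so that the three make a neat row, let go of it, then put its loose snap cap on its mouth and press straight down until it clicks, without knocking the other things about. Do not stop at the click: keep pushing the cap down firmly until it is fully home, and finish while still holding it pressed down with about 10 N.

Things in the scene. Friction and masses are not known exactly. Their poses are not given: they have to be found in the camera images.
- jar: open, uncapped glass jar with brown cinnamon sticks in it, loose on the shelf, 0.14 to 0.26 kg. Origin: centre of its underside, z up. Straight body 56 mm in diameter up to 72 mm, shoulder to 80 mm, neck 34 mm in diameter, snap bead 38 mm in diameter at 92 to 94 mm, tapering to a mouth rim 31 mm in diameter at 100 mm (its top)
- cap: loose white plastic snap cap of the open jar, lying mouth down on the shelf; round, 53 mm in diameter, 22 mm high, about 36 g. Origin: centre of its lower edge, z up. Inside 42 mm wide and 18 mm deep, with four sprung lugs near the lower edge that ride over the jar's bead when it is pushed straight down
- cap_top (a point): centre of the cap's flat top, 22 mm above its origin. Pressing: the lugs meet the bead with the cap's lower edge about 92 mm above the jar's underside, resistance climbs to between 4 and 14 N (most when pushed squarely), falls away (the click) between 89 and 85 mm; at 82 mm the cap is fully home, rigid on the jar's rim
- rack: chrome wire rack, standing firmly on the shelf (it does not slide). Origin: centre of its underside; its length (290 mm) is along its y axis, its depth (79 mm over the wires, 69 mm clear inside) along its x axis. Wire floor 14 mm above the shelf; rail all round with its top 45.5 mm above the shelf; two hanging hooks 105 mm high at its +x side, 112 mm either side of its middle
- red_a: small round glass jar with a red screw-top lid, standing in the rack on the -y side of its middle; 56 mm in diameter, 84 mm high, lid 51 mm wide. Origin: centre of its underside. To be left where it is
- red_b: the same kind of jar with red screw-top lid, on the +y side of the rack's middle. To be left where it is; 136 to 164 mm between the axes of the two
- tin: bystander: food tin, 62 mm in diameter, 78 mm high, among the jar and cap. Origin: centre of its underside
- butter_dish: bystander: covered white ceramic butter dish, 95 x 175 x 80 mm high, on the right. Origin: centre of its underside
- egg_tray: bystander: plastic egg tray with five eggs, 105 x 160 x 70 mm high, on the left. Origin: centre of its underside
- tongs: bystander: stainless steel tongs, 220 mm long along their x axis, 48 mm wide, 18 mm high, lying on the right. Origin: on the shelf under their middle
- wide_lid: bystander: red screw lid of some bigger jar, 78 mm in diameter, 15 mm high, lying on the left; it does not fit. Origin: centre of its underside
- oil_bottle: bystander: green glass oil bottle, 64 mm in diameter, 235 mm high, behind the rack to the left. Origin: centre of its underside
- tea_box: bystander: cardboard box, 55 x 115 x 85 mm high, behind the rack to the right. Origin: centre of its underside
There are look-alikes about, which are no part of the job. Several things look just like the cap: the one meant starts nearest to the robot's base.

How it is judged:
On the way, in this order (a step that is already met when the one before it is completed fails the run):
1. the open jar stands upright on the rack's floor in the middle of the gap, let go (x of jar in the frame of rack between -0.012 and 0.012 m and z of jar in the frame of rack between 0.01 and 0.018 m and angle between jar's own z axis and vertical below 0.06 rad and horizontal distance between jar and red_a below 0.092 m and horizontal distance between jar and red_b below 0.092 m and contact force between jar and the arm below 0.05 N and contact force between jar and the fingers below 0.05 N), for 0.2 s.
2. the cap has clicked over the bead of the jar standing in the rack (z of cap in the frame of jar between 0.079 and 0.0845 m and x of cap in the frame of jar between -0.0035 and 0.0035 m and y of cap in the frame of jar between -0.0035 and 0.0035 m and z of jar in the frame of rack below 0.018 m), for 0.1 s.
At the end, for the whole second after the job is handed in: Jar upright on the rack floor, under 92 mm from each red-lidded jar's axis (both upright); cap level and centred on it (3.5 mm), lower edge at most 83.5 mm above the jar's underside (home: 82 mm), fingers still on it, pressed on the jar with 5 to 30 N, the push carried by the rack (z of cap in the frame of jar between 0.079 and 0.0835 m and x of cap in the frame of jar between -0.0035 and 0.0035 m and y of cap in the frame of jar between -0.0035 and 0.0035 m and angle between the z axis of cap and the z axis of jar, either way round below 0.06 rad and contact force between cap and jar between 5 and 30 N and contact force between jar and rack above 5 N and contact force between cap and the fingers above 2 N and x of jar in the frame of rack between -0.012 and 0.012 m and z of jar in the frame of rack between 0.01 and 0.018 m and angle between each of jar, red_a, red_b's own z axis and vertical below 0.06 rad and linear speed of cap below 0.02 m/s and horizontal distance between jar and red_a below 0.092 m and horizontal distance between jar and red_b below 0.092 m); the arm keeps its last pose, push and grip.
It fails at once if another thing pushed more than 30 mm from its place, or a red-lidded jar more than 20 mm (distance of any of tin, butter_dish, egg_tray, tongs, wide_lid, oil_bottle, tea_box from where it was at the start of the episode above 0.03 m or distance of any of red_a, red_b from where it was at the start of the episode above 0.02 m).
It also fails if it takes over 61 s, if anything falls off the work surface, if the arm or the gripper's body presses on something with over 40 N, if the wrist force passes 120 N, or if a joint passes its speed limit or range.

## Robot

A 7-joint arm with a two-finger parallel gripper is mounted at the origin on the work surface. World frame = base frame: x ahead of the robot, y to its left, z up, the work surface at z = 0. Lengths are in m, angles in rad, forces in N, time in s.
With the tool pointing down it reaches from about 0.425 to 0.875 m from the base axis. Payload 9.9 kg.
Tool frame: the origin (TCP) lies between the finger pads; the fingertips stand 14 mm ahead of it and the grasp point (between the pads) lies 5 mm behind it (tip_reach is the distance from the TCP to the fingertips, in m); z points along the fingers, y is the line along which they close (so a half turn about z gives the same grasp; the last joint's range is limited). The gripper opens to 85 mm and grips with 20 to 120 N. Pads are 22 mm wide; open, the fingers measure 114 mm over their backs; the gripper's body (76 mm by 85 mm) begins 54 mm behind the grasp point. The pads swing forward as they close: fully open they stand 13 mm farther back than shut.
Start: joints at [1.179, 0.576, 0.025, 1.437, -0.015, 1.129, -0.057], TCP at [0.205, -0.643, 0.245] pointing down, gripper open.
Joint ranges: [-2.76, 2.76], [-0.34, 2.15], [-1.52, 1.57], [0.19, 2.46], [-1.09, 4.23], [0.17, 1.99], [-2.82, 2.82]. Speed limits (rad/s): [2.22, 2.22, 3.01, 3.01, 3.14, 3.14, 3.14].

## Interface

Orientations are given as [roll, pitch, yaw] about the fixed x, y, z axes, in that order (R = Rz(yaw) Ry(pitch) Rx(roll)).
In Python, from rig import * gives the robot as it stands.
- The arm moves only by the tool jog_arm, never from a script. Its argument "motion" is a list of rows, each a list of 5 numbers: the opening, from -1 (shut) to 1 (fully open), then the shift along the tool's x, y, z in mm, then the turn about the tool's z in units of 5 degrees (1.0 is 5 degrees). A call has 1 to 12 rows; each row shifts and turns the commanded pose from where the row before left it, along the tool's axes as they then stand; what a row does not reach is not made up. A row lasts 1/8 s, in which the tool goes at most 62.5 mm and 10.7 degrees, less where a joint would pass 70% of its speed; a pose out of reach is approached as far as the arm can. A call is refused whole if a number of a shift passes 62.5 or a number of a turn 1, either way. A call with a gripper value outside its range is refused whole. The fingers move at their own pace and stop on an object; the grip force is fixed at half the most. Time passes only in rows, so rows that do not move let the fingers close. It gives the time, the measured TCP pose, the force, the opening and the grip force at its end, in the units of the state.
- state(): the state, without advancing time (a new reading comes with each control period).
- snapshot(name): name is "scene" or "top" or "wrist"; returns (picture, depth): 420x560x3 uint8, red, green, blue; 420x560 float32, m along the optical axis (not along the pixel's ray), 0 where there is no reading.
- calibration(name): a dict with "intrinsics" (3x3 intrinsics, pixels), "D" ([k1, k2, p1, p2, k3] as OpenCV has them; the pictures are not rectified), "R" (3x3) and "t" (3): a world point X has camera coordinates R X + t; the wrist camera has in their place "tool_from_camera" (4x4, takes a point from camera to tool coordinates, whose origin is the TCP and whose axes are the flange's). Camera axes: x right, y down, z forward; pixel columns grow to the right and rows downward; lengths in m; the calibration is good to about 2 mm. A picture is of the moment at which its call begins: read the wrist's pose just before it. calibration takes no time and is no camera call.
- finish_job(): hands the job in; it is judged then, once.
Trained networks look in the newest picture that a camera, given by its name, has taken for a name from the list of things; names that differ only in an ending like _2 or _b are one class to them, and where a whole thing is asked for, a point or a joint stands for the part that bears it (a point fixed in the world has none). Each returns a list of dicts, best first, with "p" (0 to 1); they miss things now and then, are a little off and sometimes report something else, mostly with a low value. They report only what shows in the picture. A call takes as long as a camera call. They do not tell look-alikes from the thing itself.
- boxes_of(camera, label): "box" ([left, top, right, bottom] in pixels, round what is visible of it).
The state is a dict: "time": time; "qpos": joint angles; "joint_vel": joint speeds; "joint_torque": joint torques, N m; "tool_pos": TCP position; "tcp_rot": TCP orientation; "wrist_force": force on the tool from outside, world axes, zero at the start; "wrist_torque": the same for the moment, N m; "finger_gap": finger opening in m; "grip_force": force on a finger pad.
Only numpy, scipy, OpenCV 4.12 (cv2) and the standard library are available. Lean on these libraries where they do the work, as an engineer would, in place of code of your own. Each camera call takes 0.05 s, during which the arm holds its last target. There are 200 camera calls.

## Working session

There is one attempt and no reset: what is moved stays moved. The work goes in short steps, Python scripts to look and compute and a tool call to move; the robot and the scene stay as the last step left them, time stands still between calls to the robot, and variables do not carry over. Pictures are saved under pics/ and viewed, at most 10 in all, crops included, and the job is handed in when it is done.

Besides the shell and the picture viewer there is one more tool, called after "Call:" as name(argument=value, ...) on one line, values as JSON. jog_arm: Moves the arm, as the interface text tells. Its arguments: {"type":"object","properties":{"motion":{"type":"array"}},"required":["motion"]}

```bash
mkdir -p pics; ls; cat > h.py <<'E'
from rig import *
import numpy as np, cv2
from scipy.spatial.transform import Rotation as Ro
def cloud(name, depth, st=None):
    """world point for each pixel (HxWx3), NaN where no depth"""
    c=calibration(name); K=np.array(c["intrinsics"],float); D=np.array(c["D"],float)
    h,w=depth.shape; u,v=np.meshgrid(np.arange(w),np.arange(h))
    n=cv2.undistortPoints(np.stack([u,v],-1).reshape(-1,1,2).astype(float),K,D).reshape(h,w,2)
    P=np.dstack([n*depth[...,None],depth]); P[depth==0]=np.nan
    if name=="wrist":
        T=np.array(c["tool_from_camera"]); P=P@T[:3,:3].T+T[:3,3]
        R=Ro.from_euler('xyz',st["tcp_rot"]).as_matrix(); return P@R.T+np.array(st["tool_pos"])
    return (P-np.array(c["t"]))@np.array(c["R"])
def save(n,p): cv2.imwrite(f"pics/{n}.png",cv2.cvtColor(p,cv2.COLOR_RGB2BGR))
E
python3 - <<'E'
from h import *
s=state(); print(s)
for n in("top","scene"):
    p,d=snapshot(n); save(n+"0",p); C=cloud(n,d); np.save(n+"0",C); 
    for l in("jar","cap","rack","red_a","tin","tongs"):
        for b in boxes_of(n,l):
            x0,y0,x1,y1=map(int,b["box"]); print(n,l,round(b["p"],2),[x0,y0,x1,y1],np.round(np.nanmedian(C[(y0+y1)//2-3:(y0+y1)//2+4,(x0+x1)//2-3:(x0+x1)//2+4].reshape(-1,3),0),3))
E
```

```text
pics
{'time': 0.0, 'qpos': array([ 1.17919206,  0.57653541,  0.02483245,  1.43789077, -0.01501655,
        1.12895453, -0.05649529]), 'joint_vel': array([ 0.00099894,  0.00027901,  0.00117734, -0.00082438, -0.00115808,
       -0.00066178, -0.0020534 ]), 'joint_torque': array([-7.47690701e-04, -7.65765953e+01,  2.24979222e+00, -2.85976195e+01,
        1.51484460e-02,  1.25843353e-02, -6.08368481e-06]), 'tool_pos': array([ 0.20439881, -0.64288234,  0.24444621]), 'tcp_rot': array([-3.13998998e+00,  6.23114381e-05,  3.07846027e-01]), 'wrist_force': array([ 0.24541381, -0.30089164,  0.1751286 ]), 'wrist_torque': array([-0.03184158,  0.0385205 ,  0.00877195]), 'grip_force': 0.0, 'finger_gap': 0.08536073749752365}
top jar 0.97 [147, 271, 174, 294] [0.463 0.249 0.071]
top cap 0.94 [359, 231, 381, 253] [ 0.555 -0.242  0.022]
top cap 0.93 [345, 276, 373, 299] [ 0.448 -0.211  0.021]
top cap 0.86 [392, 260, 413, 280] [ 0.487 -0.316  0.021]
top rack 0.56 [221, 172, 344, 231] [ 0.662 -0.03   0.007]
top red_a 0.63 [239, 190, 264, 219] [0.636 0.04  0.096]
top tin 0.63 [252, 270, 281, 298] [0.456 0.0
[... 188 characters left out ...]
jar 0.83 [308, 125, 324, 167] [0.481 0.235 0.063]
scene cap 0.66 [188, 233, 209, 253] [ 0.559 -0.246  0.024]
scene cap 0.64 [150, 234, 173, 252] [ 0.499 -0.324  0.023]
scene cap 0.52 [177, 209, 195, 227] [ 0.46  -0.222  0.025]
scene cap 0.41 [244, 162, 267, 195] [ 0.488 -0.001  0.068]
scene rack 0.63 [180, 207, 199, 227] [ 0.463 -0.214  0.024]
scene rack 0.6 [225, 191, 332, 254] [ 0.621 -0.021  0.012]
scene red_a 0.73 [245, 209, 266, 243] [ 0.655 -0.121  0.088]
scene red_a 0.6 [290, 187, 310, 221] [0.662 0.023 0.082]
scene tin 0.65 [243, 163, 264, 194] [ 0.484 -0.005  0.069]
scene tongs 0.72 [104, 240, 166, 290] [ 0.504 -0.41   0.002]
scene tongs 0.16 [288, 187, 312, 221] [0.662 0.023 0.082]
```

View pics/top0.png

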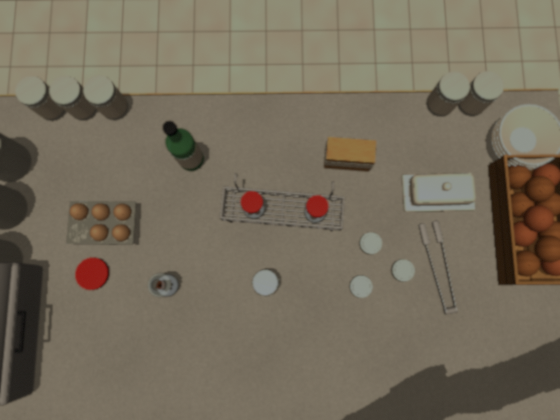

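View pics/scene0.png

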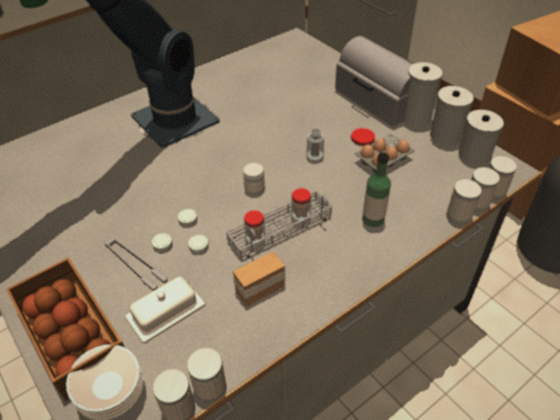

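The top view shows the open jar at (163,285), the tin at (265,282), the rack lids at (252,203) and (317,206), and three caps. The cap nearest the base is at (361,287), about (0.448, -0.211). I'll move over the rack for a wrist view.

Call:
jog_arm(motion=[[1, 0, 0, -40, 0], [1, 20, -17, -40, 0], [1, 44, -38, 0, 0], [1, 46, -40, 0, 0], [1, 46, -40, 0, 0], [1, 46, -40, 0, 0], [1, 46, -40, 0, 0], [1, 46, -40, 0, 0], [1, 46, -40, 0, 0], [1, 46, -40, 0, 0], [1, 46, -40, 0, 0], [1, 46, -40, 0, 0]])

```text
time: 2.2
tool_pos: [0.5351, -0.1013, 0.3257]
tcp_rot: [3.141, -0.001, 0.307]
wrist_force: [1.1, -0.1, -0.6]
finger_gap: 0.0857
grip_force: 0.0
```

Call:
jog_arm(motion=[[1, 46, -40, 0, 0], [1, 46, -40, 0, -1], [1, 0, 0, 0, -1], [1, 0, 0, 0, -1], [1, 0, 0, 0, -1], [1, 0, 0, 0, -1], [1, 0, 0, 0, -1], [1, 0, 0, 0, -1], [1, 0, 0, 0, -1], [1, 0, 0, 0, -1], [1, 0, 0, 0, -1], [1, 0, 0, 0, -1]])

```text
time: 3.7
tool_pos: [0.5977, 0.001, 0.3254]
tcp_rot: [3.141, 0.0, 1.27]
wrist_force: [-1.4, 0.3, -1.0]
finger_gap: 0.0854
grip_force: 0.0
```

Call:
jog_arm(motion=[[1, 0, 0, 0, -1], [1, 0, 0, 0, -1], [1, 0, 0, 0, -1], [1, 0, 0, 0, -0.5], [1, 0, 0, 0, 0], [1, 0, 0, 0, 0]])

```text
time: 4.45
tool_pos: [0.5978, 0.0011, 0.3254]
tcp_rot: [3.141, 0.0, 1.572]
wrist_force: [-0.8, 0.5, 0.6]
finger_gap: 0.0854
grip_force: 0.0
```

```bash
python3 - <<'E'
from h import *
s=state(); p,d=snapshot("wrist"); save("w1",p); C=cloud("wrist",d,s)
print(s["time"],s["tool_pos"],s["tcp_rot"],s["wrist_force"]); np.save("w1",C); np.save("w1p",p)
q=p.astype(int)
m=((q[...,0]>110)&(q[...,0]>2*q[...,1])&(q[...,0]>2*q[...,2])).astype(np.uint8)
n,L,S,_=cv2.connectedComponentsWithStats(m)
for i in range(1,n):
    if S[i,4]>150:
        P=C[L==i]; P=P[(P[:,2]>.088)&(P[:,2]<.11)]
        if len(P)>50: print(S[i],np.round(np.nanmedian(P,0),4),P[:,:2].min(0),P[:,:2].max(0),(P[:,:2].min(0)+P[:,:2].max(0))/2)
for l in("jar","cap","red_a","rack"):
    for b in boxes_of("wrist",l): print(l,b)
E
```

```text
4.45 [0.5977658  0.0010849  0.32536294] [3.14146609e+00 1.18926035e-05 1.57198828e+00] [-0.7681865   0.48920592  0.56626489]
[ 296  117   50   50 1831] [0.6432 0.0392 0.0963] [0.61741834 0.01264597] [0.66952314 0.06396174] [0.64347074 0.03830386]
[ 286  252   42   38 1228] [ 0.632  -0.1114  0.0966] [ 0.60798603 -0.13702975] [ 0.65649648 -0.08765962] [ 0.63224125 -0.11234469]
cap {'box': [195.3, 344.3, 223.5, 380.6], 'p': 0.8}
cap {'box': [174.7, 288.5, 201.8, 327.4], 'p': 0.72}
cap {'box': [233.8, 305.9, 266.2, 343.8], 'p': 0.66}
red_a {'box': [283.0, 226.6, 325.7, 286.4], 'p': 0.73}
red_a {'box': [398.0, 0.7, 481.3, 26.7], 'p': 0.62}
red_a {'box': [289.9, 110.2, 346.3, 167.4], 'p': 0.58}
rack {'box': [269.4, 65.4, 388.7, 308.9], 'p': 0.58}
```

View pics/w1.png

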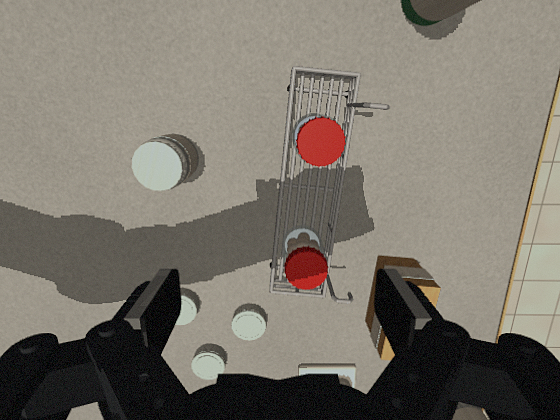

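The wrist view shows the rack between its rails (columns 290 to 358) and the red lids at (321,142) and (306,268). Next I'll fit the rack's rails to get its axis, then go to the jar.

```bash
python3 - <<'E'
from h import *
for nm in("w1","top0"):
    C=np.load(nm+".npy").reshape(-1,3)
    P=C[(C[:,2]>.033)&(C[:,2]<.05)&(abs(C[:,0]-.638)<.08)&(abs(C[:,1]+.037)<.2)]
    print(nm,len(P))
    if len(P)<50: continue
    best=None
    for a in np.arange(-.15,.06,.005):
        x=P[:,0]*np.cos(a)+P[:,1]*np.sin(a); h,e=np.histogram(x,np.arange(.5,.8,.002))
        if best is None or (h**2).sum()>best[0]: best=((h**2).sum(),a,h,e)
    _,a,h,e=best; print("yaw",a,[(round(v,3),n) for v,n in zip(e,h) if n>len(P)/60])
    y=-P[:,0]*np.sin(a)+P[:,1]*np.cos(a); print("y",np.percentile(y,[.5,1,99,99.5]))
    for r in((.6435,.0383),(.632,-.1123),(.6378,-.037)): print(r[0]*np.cos(a)+r[1]*np.sin(a),-r[0]*np.sin(a)+r[1]*np.cos(a))
E
```

```text
w1 2474
yaw -0.09499999999999995 [(np.float64(0.6), np.int64(356)), (np.float64(0.602), np.int64(363)), (np.float64(0.604), np.int64(186)), (np.float64(0.672), np.int64(53)), (np.float64(0.674), np.int64(412)), (np.float64(0.676), np.int64(320)), (np.float64(0.678), np.int64(102))]
y [-0.11804851 -0.11755285  0.17550112  0.17573801]
0.6369653599292967 0.09916788920886348
0.6398027042589758 -0.051843896679373856
0.6384338066387741 0.023666739123176538
top0 674
yaw -0.09499999999999995 [(np.float64(0.598), np.int64(49)), (np.float64(0.6), np.int64(113)), (np.float64(0.602), np.int64(86)), (np.float64(0.604), np.int64(17)), (np.float64(0.608), np.int64(13)), (np.float64(0.612), np.int64(12)), (np.float64(0.672), np.int64(59)), (np.float64(0.674), np.int64(99)), (np.float64(0.676), np.int64(74)), (np.float64(0.678), np.int64(13))]
y [-0.11560916 -0.11554507  0.17830883  0.17852996]
0.6369653599292967 0.09916788920886348
0.6398027042589758 -0.051843896679373856
0.6384338066387741 0.023666739123176538
```

Call:
jog_arm(motion=[[1, 30, -20, 0, 0], [1, 45, -25, 0, 0], [1, 45, -25, 0, 0], [1, 45, -25, 0, 0], [1, 30, -20, 0, 0], [1, 0, 0, 0, 0], [1, 0, 0, 0, 0]])

```text
time: 5.58
tool_pos: [0.4827, 0.1952, 0.3253]
tcp_rot: [3.141, 0.001, 1.573]
wrist_force: [0.8, -0.1, 0.1]
finger_gap: 0.0856
grip_force: 0.0
```

```bash
python3 - <<'E'
from h import *
s=state(); p,d=snapshot("wrist"); save("w2",p); C=cloud("wrist",d,s)
print(s["time"],s["tool_pos"],s["tcp_rot"]); np.save("w2",C)
for b in boxes_of("wrist","jar")[:3]:
    x0,y0,x1,y1=map(int,b["box"]); print(b)
    P=C[y0:y1,x0:x1].reshape(-1,3)
    for lo,hi in((.02,.06),(.06,.076),(.08,.09),(.09,.096),(.096,.104),(.104,.13)):
        Q=P[(P[:,2]>lo)&(P[:,2]<hi)]
        if len(Q)>10: print(lo,hi,len(Q),Q[:,:2].min(0),Q[:,:2].max(0),(Q[:,:2].min(0)+Q[:,:2].max(0))/2)
E
```

```text
5.575 [0.48270793 0.19524263 0.32533795] [3.14122470e+00 5.19911172e-04 1.57257848e+00]
{'box': [231.5, 99.2, 280.1, 150.3], 'p': 0.68}
0.02 0.06 49 [0.44806465 0.23702231] [0.48468178 0.27184126] [0.46637321 0.25443179]
0.06 0.076 808 [0.43084376 0.22222307] [0.48452699 0.27590983] [0.45768537 0.24906645]
0.08 0.09 35 [0.4443471  0.23491669] [0.4683532  0.25652986] [0.45635015 0.24572328]
0.09 0.096 224 [0.43915582 0.23017325] [0.4760456  0.26686311] [0.45760071 0.24851818]
0.096 0.104 310 [0.44091618 0.2316548 ] [0.47502112 0.26495956] [0.45796865 0.24830718]
```

View pics/w2.png

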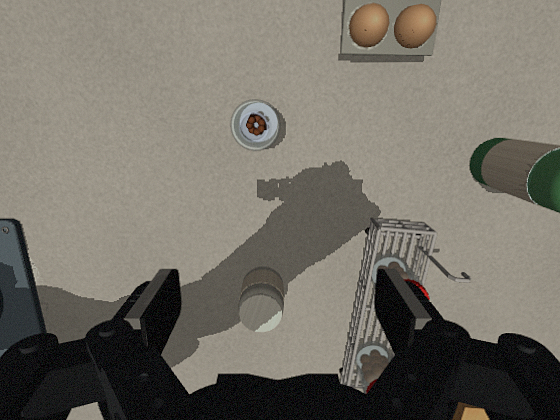

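The jar shows at (256,125), axis at (0.4577, 0.2485). I'll turn the tool to the rack's yaw (-0.095) and go down over it.

Call:
jog_arm(motion=[[1, 0, 0, 0, 1], [1, 0, 0, 0, 0.1], [1, 25, -15, 20, 0], [1, 25.7, -15, 40, 0], [1, 0, 0, 50, 0], [1, 0, 0, 30, 0], [1, 0, 0, 0, 0], [1, 0, 0, 0, 0]])

```text
time: 6.68
tool_pos: [0.4579, 0.2494, 0.1864]
tcp_rot: [3.141, -0.001, 1.477]
wrist_force: [-0.0, 0.2, 0.3]
finger_gap: 0.0855
grip_force: 0.0
```

```bash
python3 - <<'E'
from h import *
s=state(); p,d=snapshot("wrist"); save("w3",p); C=cloud("wrist",d,s)
print(s["time"],s["tool_pos"],s["tcp_rot"])
P=C.reshape(-1,3); P=P[np.hypot(P[:,0]-.458,P[:,1]-.2485)<.045]
for lo,hi in((.06,.076),(.09,.096),(.096,.104)):
    Q=P[(P[:,2]>lo)&(P[:,2]<hi)]
    if len(Q)>10: print(lo,len(Q),Q[:,:2].min(0),Q[:,:2].max(0),(Q[:,:2].min(0)+Q[:,:2].max(0))/2)
E
```

```text
6.675 [0.45790795 0.24939525 0.18642007] [ 3.14057768e+00 -9.36300487e-04  1.47726453e+00]
0.06 1368 [0.42987044 0.22210194] [0.48536211 0.27676745] [0.45761627 0.24943469]
0.09 560 [0.43909654 0.22979742] [0.47627744 0.2678062 ] [0.45768699 0.24880181]
0.096 658 [0.44076654 0.23161328] [0.47454353 0.2659939 ] [0.45765503 0.24880359]
```

Centred. Next I lower by 131 mm and close.

Call:
jog_arm(motion=[[1, 0, 0, 30, 0], [1, 0, 0, 40, 0], [1, 0, 0, 35, 0], [1, 0, 0, 20, 0], [1, 0, 0, 6, 0], [1, 0, 0, 0, 0], [-1, 0, 0, 0, 0], [-1, 0, 0, 0, 0], [-1, 0, 0, 0, 0], [-1, 0, 0, 0, 0], [-1, 0, 0, 0, 0], [-1, 0, 0, 0, 0]])

```text
time: 8.22
tool_pos: [0.4577, 0.2494, 0.0556]
tcp_rot: [3.14, -0.001, 1.477]
wrist_force: [-1.3, -1.5, 9.5]
finger_gap: 0.0547
grip_force: 61.6
```

```bash
python3 -c "
from h import *
s=state();print(s['time'],s['tool_pos'],s['tcp_rot'],s['wrist_force'],s['finger_gap'],s['grip_force'])"
```

```text
8.225 [0.45773446 0.24939194 0.05555682] [ 3.13987092e+00 -7.97159776e-04  1.47692043e+00] [-1.28512232 -1.48755495  9.5410897 ] 0.054661561284159846 61.637452579743695
```

Call:
jog_arm(motion=[[-1, 0, 0, -15, 0], [-1, 0, 0, -35, 0], [-1, 0, 0, -40, 0], [-1, 0, 0, -30, 0], [-1, -15, 12, 0, 0], [-1, -30, 23, 0, 0], [-1, -40, 30, 0, 0], [-1, -40, 30, 0, 0], [-1, -40, 30, 0, 0], [-1, -40, 30, 0, 0], [-1, -30, 23, 0, 0], [-1, -20, 17, 0, 0]])

```text
time: 9.72
tool_pos: [0.6274, -0.0268, 0.1731]
tcp_rot: [-3.14, 0.001, 1.474]
wrist_force: [0.5, 1.0, -1.6]
finger_gap: 0.0548
grip_force: 63.8
```

Call:
jog_arm(motion=[[-1, -9, 8, 0, 0], [-1, -4.3, 3.4, 0, 0], [-1, 0, 0, 0, 0], [-1, 0, 0, 0, 0]])

```text
time: 10.22
tool_pos: [0.6372, -0.0361, 0.1744]
tcp_rot: [-3.141, -0.0, 1.479]
wrist_force: [-1.1, 0.2, -1.2]
finger_gap: 0.0546
grip_force: 63.8
```

```bash
python3 - <<'E'
from h import *
s=state(); p,d=snapshot("wrist"); save("w4",p); C=cloud("wrist",d,s); np.save("w4",C)
print(s["time"],s["tool_pos"],s["tcp_rot"],s["wrist_force"],s["finger_gap"],s["grip_force"])
t,dt=snapshot("top"); Ct=cloud("top",dt)
for n,q,C in(("w",p.astype(int),C),("t",t.astype(int),Ct)):
    m=(q[...,0]>60)&(q[...,0]>2*q[...,1])&(q[...,0]>2*q[...,2])&(C[...,2]>.088)&(C[...,2]<.105)
    k,L,S,_=cv2.connectedComponentsWithStats(m.astype(np.uint8))
    for i in range(1,k):
        if S[i,4]>60:
            P=C[L==i]; print(n,S[i],(P[:,:2].min(0)+P[:,:2].max(0))/2,np.ptp(P[:,:2],axis=0))
E
```

```text
10.225 [ 0.63716074 -0.03607091  0.17443641] [-3.14136905e+00 -3.69770520e-04  1.47880010e+00] [-1.08458874  0.15556978 -1.15727224] 0.054593054830288396 63.77723853016505
w [ 233   58   88   92 6044] [0.64352272 0.03868455] [0.05189058 0.05124211]
t [241 191  22  22 362] [0.64226567 0.03913661] [0.0495878  0.04828106]
```

View pics/w4.png

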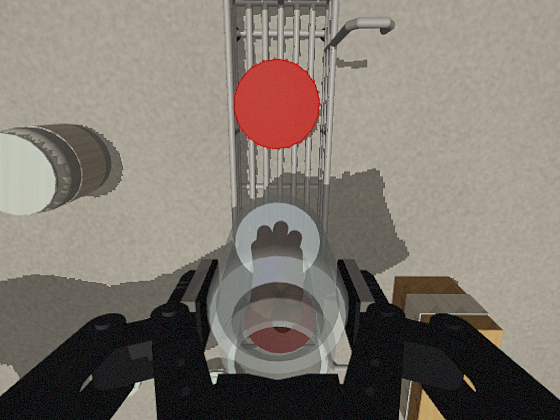

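The jar is held upright over the rack gap, with the red_b lid at (277,103) and clear space ahead. I'll lower it.

Call:
jog_arm(motion=[[-1, 0.8, 0.8, 20, 0], [-1, 0, 0, 30, 0], [-1, 0, 0, 25, 0], [-1, 0, 0, 15, 0], [-1, 0, 0, 8, 0], [-1, 0, 0, 3, 0], [-1, 0, 0, 0, 0], [-1, 0, 0, 0, 0]])

```text
time: 11.32
tool_pos: [0.6388, -0.0365, 0.074]
tcp_rot: [3.141, -0.0, 1.477]
wrist_force: [-0.2, -0.5, -2.0]
finger_gap: 0.0549
grip_force: 63.8
```

Call:
jog_arm(motion=[[-1, 0, 0, 1, 0], [-1, 0, 0, 1, 0], [-1, 0, 0, 0, 0]])

```text
time: 11.7
tool_pos: [0.6384, -0.0366, 0.0712]
tcp_rot: [-3.141, 0.0, 1.477]
wrist_force: [-1.0, 0.6, -2.5]
finger_gap: 0.0546
grip_force: 63.8
```

Call:
jog_arm(motion=[[-1, 0, 0, 1, 0], [-1, 0, 0, 0, 0]])

```text
time: 11.95
tool_pos: [0.6384, -0.0366, 0.0702]
tcp_rot: [-3.141, 0.0, 1.477]
wrist_force: [-0.0, 0.6, -1.5]
finger_gap: 0.0543
grip_force: 63.8
```

Call:
jog_arm(motion=[[-1, 0, 0, 1, 0], [-1, 0, 0, 0, 0]])

```text
time: 12.2
tool_pos: [0.6385, -0.0365, 0.0697]
tcp_rot: [3.141, 0.0, 1.477]
wrist_force: [-1.2, 0.6, 3.6]
finger_gap: 0.0547
grip_force: 64.5
```

Contact. Release and rise straight up.

Call:
jog_arm(motion=[[1, 0, 0, 0, 0], [1, 0, 0, 0, 0], [1, 0, 0, 0, 0], [1, 0, 0, 0, 0], [1, 0, 0, 0, 0], [1, 0, 0, -10, 0], [1, 0, 0, -30, 0], [1, 0, 0, -50, 0], [1, 0, 0, -50, 0], [1, 0, 0, -40, 0], [1, 0, 0, 0, 0], [1, 0, 0, 0, 0]])

```text
time: 13.7
tool_pos: [0.638, -0.0367, 0.2492]
tcp_rot: [-3.141, 0.0, 1.477]
wrist_force: [0.1, 0.7, -0.0]
finger_gap: 0.0858
grip_force: 0.0
```

```bash
cat > jar.py <<'E'
from h import *
def jar(c=(.638,-.037)):
    s=state(); p,d=snapshot("wrist"); C=cloud("wrist",d,s)
    print(s["time"],s["tool_pos"],s["tcp_rot"],s["wrist_force"])
    P=C.reshape(-1,3); P=P[np.hypot(P[:,0]-c[0],P[:,1]-c[1])<.035]
    for lo,hi in((.076,.090),(.104,.110),(.110,.118)):
        Q=P[(P[:,2]>lo)&(P[:,2]<hi)]
        if len(Q)>10: print(lo,len(Q),Q[:,2].max(),(Q[:,:2].min(0)+Q[:,:2].max(0))/2,np.ptp(Q[:,:2],axis=0))
    q=p.astype(int); m=(q[...,0]>60)&(q[...,0]>2*q[...,1])&(q[...,0]>2*q[...,2])&(C[...,2]>.088)&(C[...,2]<.105)
    k,L,S,_=cv2.connectedComponentsWithStats(m.astype(np.uint8))
    for i in range(1,k):
        if S[i,4]>60:
            P=C[L==i]; print(S[i],(P[:,:2].min(0)+P[:,:2].max(0))/2,np.ptp(P[:,:2],axis=0))
    return p
E
python3 -c "
from jar import *
save('w5',jar())"
```

```text
13.7 [ 0.63804772 -0.03665421  0.24920185] [-3.14129961e+00  2.76774529e-04  1.47715561e+00] [ 0.09086172  0.72880175 -0.0342967 ]
0.076 1034 0.08999719235896797 [ 0.63842247 -0.03706289] [0.05502996 0.05567531]
0.104 362 0.10999326459249453 [ 0.63841146 -0.03725461] [0.03747924 0.03772825]
0.11 484 0.11440735815787459 [ 0.63820644 -0.036354  ] [0.03390754 0.0345242 ]
[ 243   70   65   67 3263] [0.64319545 0.03887747] [0.05177987 0.05050282]
[ 251  244   56   53 2213] [ 0.63197945 -0.11084037] [0.05175232 0.05097204]
```

View pics/w5.png

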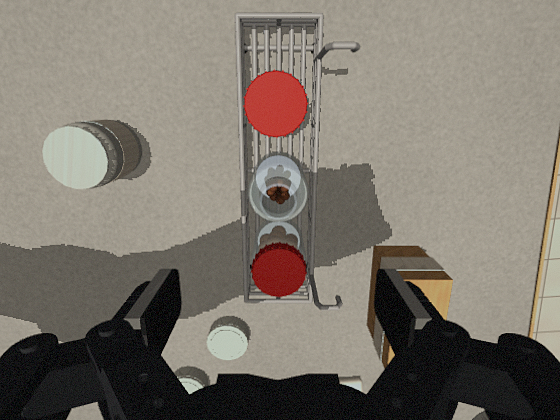

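The jar stands upright mid-gap at (278,185), about 75 mm from both reds. Now to the cap.

Call:
jog_arm(motion=[[1, -14, -16, 0, 0], [1, -30, -32, 0, 0], [1, -38, -41, 0, 0], [1, -38, -41, 0, 0], [1, -28, -30, 0, 0], [1, -14, -15.6, 0, 0], [1, 0, 0, 0, 0], [1, 0, 0, 0, 0]])

```text
time: 14.75
tool_pos: [0.449, -0.1808, 0.2489]
tcp_rot: [-3.141, -0.001, 1.478]
wrist_force: [-0.2, -0.2, -0.3]
finger_gap: 0.0854
grip_force: 0.0
```

```bash
cat > cap.py <<'E'
from h import *
s=state(); p,d=snapshot("wrist"); save("w%d"%(s["time"]*100),p); C=cloud("wrist",d,s)
print(s["time"],s["tool_pos"],s["tcp_rot"],s["wrist_force"],s["finger_gap"])
m=(C[...,2]>.017)&(C[...,2]<.028)&(p.min(-1)>60)
k,L,S,_=cv2.connectedComponentsWithStats(m.astype(np.uint8))
for i in range(1,k):
    if S[i,4]>150:
        P=C[L==i]; print(S[i],(P.min(0)+P.max(0))/2,np.ptp(P,axis=0))
E
python3 cap.py
```

```text
14.75 [ 0.44896475 -0.18076023  0.24888794] [-3.14128284e+00 -8.81790228e-04  1.47778296e+00] [-0.161677   -0.18967149 -0.26178845] 0.08540435070716274
[418   0  15  59 256] [ 0.60013532 -0.05298703  0.02419698] [0.00925924 0.04775263 0.00759226]
[407  61  17  98 376] [ 0.59272271 -0.12547232  0.02283053] [0.01362474 0.09249546 0.01031936]
[426  65  24  57 176] [ 0.61479841 -0.1116932   0.02252692] [0.02151346 0.05265259 0.01092822]
[449 125  41  34 171] [ 0.6484428  -0.16229026  0.02278608] [0.03836049 0.03297624 0.01042521]
[ 259  186   46   45 1632] [ 0.45001443 -0.21666332  0.02054539] [0.05123608 0.05231571 0.00529584]
[ 351  202   47   44 1595] [ 0.55323498 -0.24450121  0.02022258] [0.05188547 0.0528111  0.00614602]
[ 299  266   43   41 1374] [ 0.48727556 -0.31981589  0.02041381] [0.05118951 0.05377927 0.00678479]
[449 292  65  29 286] [ 0.67709822 -0.36089184  0.02250578] [0.07182053 0.03486755 0.01095296]
```

Call:
jog_arm(motion=[[1, -18, 2, 30, 0], [1, -17.7, 2.4, 40, 0], [1, 0, 0, 40, 0], [1, 0, 0, 20, 0], [1, 0, 0, 0, 0], [1, 0, 0, 0, 0]])

```text
time: 15.55
tool_pos: [0.4505, -0.2169, 0.1199]
tcp_rot: [3.141, -0.0, 1.478]
wrist_force: [0.8, 0.5, 0.5]
finger_gap: 0.0856
grip_force: 0.0
```

```bash
python3 cap.py
```

```text
15.55 [ 0.45046764 -0.21688579  0.11989523] [ 3.14066560e+00 -1.58339432e-04  1.47819711e+00] [0.84975318 0.49387155 0.53119096] 0.08561878176084943
[479   0  36 134 908] [ 0.59179254 -0.13504926  0.02544999] [0.01107968 0.07377218 0.00509008]
[522  45  38  29 285] [ 0.61796175 -0.13143611  0.02257964] [0.02323079 0.01715522 0.01081758]
[ 241  179   72   70 3954] [ 0.44991448 -0.21689665  0.01992819] [0.05172553 0.05226863 0.00579153]
[ 384  203   74   69 3899] [ 0.55341526 -0.24518889  0.02016864] [0.0523625  0.05339226 0.00604352]
[ 303  302   65   57 2867] [ 0.48722541 -0.32003053  0.0201378 ] [0.05163322 0.05278014 0.00619566]
```

Call:
jog_arm(motion=[[1, 0, -0.5, 25, 0], [1, 0, 0, 35, 0], [1, 0, 0, 25, 0], [1, 0, 0, 12, 0], [1, 0, 0, 5, 0], [1, 0, 0, 0, 0], [1, 0, 0, 0, 0]])

```text
time: 16.48
tool_pos: [0.4495, -0.2175, 0.0181]
tcp_rot: [3.14, 0.0, 1.477]
wrist_force: [0.1, 0.2, -0.0]
finger_gap: 0.0851
grip_force: 0.0
```

Call:
jog_arm(motion=[[-1, 0, 0, 0, 0], [-1, 0, 0, 0, 0], [-1, 0, 0, 0, 0], [-1, 0, 0, 0, 0], [-1, 0, 0, 0, 0], [-1, 0, 0, 0, 0]])

```text
time: 17.23
tool_pos: [0.4492, -0.2175, 0.0181]
tcp_rot: [3.141, 0.001, 1.477]
wrist_force: [-2.3, 1.1, 12.9]
finger_gap: 0.0507
grip_force: 60.2
```

Call:
jog_arm(motion=[[-1, 0, 0, -5, 0], [-1, 0, 0, -20, 0], [-1, 0, 0, -40, 0], [-1, 0, 0, -50, 0], [-1, 0, 0, -40, 0], [-1, 0, 0, -17, 0], [-1, 0, 0, 0, 0], [-1, 0, 0, 0, 0]])

```text
time: 18.23
tool_pos: [0.4484, -0.2172, 0.1885]
tcp_rot: [-3.14, -0.0, 1.477]
wrist_force: [-0.7, -0.1, 0.1]
finger_gap: 0.0505
grip_force: 62.4
```

```bash
cat > held.py <<'E'
from h import *
s=state(); p,d=snapshot("wrist"); save("h%d"%(s["time"]*100),p)
T=np.array(calibration("wrist")["tool_from_camera"])
print(s["time"],s["tool_pos"],s["tcp_rot"],s["wrist_force"],s["finger_gap"],s["grip_force"])
s0=dict(s,tool_pos=[0,0,0],tcp_rot=[0,0,0]); C=cloud("wrist",d,s0)  # tool frame
m=(abs(C[...,2])<.03)&(np.hypot(C[...,0],C[...,1])<.04)&(p.min(-1)>60)&(np.ptp(p.astype(int),axis=-1)<60)
k,L,S,_=cv2.connectedComponentsWithStats(m.astype(np.uint8))
for i in range(1,k):
    if S[i,4]>200:
        P=C[L==i]; A=np.c_[P[:,:2],np.ones(len(P))]; zm=np.median(P[:,2])
        f=np.linalg.lstsq(A[abs(P[:,2]-zm)<.003],P[abs(P[:,2]-zm)<.003,2],rcond=None)[0]
        P=P[abs(A@f-P[:,2])<.002]
        print(S[i],"centre",(P.min(0)+P.max(0))/2,"size",np.ptp(P,axis=0),"plane",f)
E
python3 held.py; ls pics
```

```text
18.225 [ 0.44841915 -0.21723946  0.18847982] [-3.14031262e+00 -3.29326130e-04  1.47713590e+00] [-0.72090438 -0.1480985   0.11277617] 0.050529316086762165 62.38439295440912
[  216   216   122   126 11963] centre [ 5.89259080e-04  6.30879352e-05 -2.52796857e-03] size [0.0533691  0.05070352 0.0042573 ] plane [ 0.00991225  0.00047756 -0.00262953]
[189 258  33  41 287] centre [ 0.01011854 -0.02945714 -0.01051139] size [0.00092039 0.00466556 0.00509332] plane [ 1.8971534   0.03921325 -0.02828986]
[339 260  30  51 375] centre [ 0.0099562   0.02950102 -0.01612706] size [0.00164594 0.00450093 0.00389446] plane [-0.10338444 -0.07798758 -0.01279994]
h1822.png
scene0.png
top0.png
w1.png
w1475.png
w1555.png
w2.png
w3.png
w4.png
w5.png
```

Call:
jog_arm(motion=[[-1, 15, 13, 0, 0], [-1, 30, 26, 0, 0], [-1, 38, 34, 0, 0], [-1, 38, 34, 0, 0], [-1, 34, 30, 0, 0], [-1, 24, 20, 0, 0], [-1, 12, 10, 0, 0], [-1, 5.7, 5.3, 0, 0], [-1, 0, 0, 0, 0], [-1, 0, 0, 0, 0]])

```text
time: 19.52
tool_pos: [0.6383, -0.039, 0.1893]
tcp_rot: [-3.141, 0.001, 1.476]
wrist_force: [-0.0, -0.1, -0.0]
finger_gap: 0.0506
grip_force: 62.4
```

```bash
python3 held.py; python3 -c "
from jar import *
jar()"
```

```text
19.525 [ 0.63833524 -0.03899806  0.18928407] [-3.14118714e+00  8.61968117e-04  1.47568946e+00] [-0.02153934 -0.09710705 -0.02665153] 0.05058098510928333 62.384177427738905
[  217   216   121   126 11934] centre [ 4.67459116e-04 -5.20449197e-05 -2.45531802e-03] size [0.05334723 0.05076672 0.00432299] plane [ 0.01094227  0.00022557 -0.00255567]
[187 258  35  53 494] centre [ 0.01027728 -0.02938124 -0.01344723] size [0.00142744 0.00510365 0.00440135] plane [ 0.19288931  0.20085942 -0.00954389]
[339 260  30  51 402] centre [ 0.01012439  0.02940984 -0.0154597 ] size [0.00136152 0.00461986 0.00392512] plane [-0.61493741  0.06058402 -0.01105685]
19.575 [ 0.63843595 -0.03888205  0.18939775] [-3.14144116e+00  6.98028486e-04  1.47572491e+00] [ 0.40666389  0.65600619 -0.89367282]
0.076 1237 0.08999787475041031 [ 0.63832139 -0.02975817] [0.05568581 0.04153185]
0.104 357 0.10999253355656842 [ 0.63840972 -0.02914767] [0.03758753 0.02201812]
0.11 378 0.11393726346857298 [ 0.63855156 -0.02861492] [0.03276995 0.01772236]
[ 233   56   83   87 5323] [0.64371682 0.03869905] [0.05208    0.05156805]
```

Call:
jog_arm(motion=[[-1, 1.4, 0, 15, 0], [-1, 0, 0, 20, 0], [-1, 0, 0, 12, 0], [-1, 0, 0, 6, 0], [-1, 0, 0, 3, 0], [-1, 0, 0, 0, 0]])

```text
time: 20.38
tool_pos: [0.6392, -0.0362, 0.1335]
tcp_rot: [3.141, -0.0, 1.477]
wrist_force: [0.2, 0.6, 0.2]
finger_gap: 0.0509
grip_force: 62.4
```

Call:
jog_arm(motion=[[-1, 0, 0, 2, 0], [-1, 0, 0, 2, 0], [-1, 0, 0, 1, 0], [-1, 0, 0, 0, 0]])

```text
time: 20.88
tool_pos: [0.639, -0.0362, 0.1282]
tcp_rot: [-3.141, 0.0, 1.477]
wrist_force: [-0.3, 0.2, -0.2]
finger_gap: 0.0507
grip_force: 62.4
```

Call:
jog_arm(motion=[[-1, 0, 0, 1, 0], [-1, 0, 0, 1, 0], [-1, 0, 0, 1, 0], [-1, 0, 0, 0, 0]])

```text
time: 21.38
tool_pos: [0.639, -0.0364, 0.1252]
tcp_rot: [-3.141, 0.0, 1.477]
wrist_force: [0.7, -0.2, -0.4]
finger_gap: 0.0508
grip_force: 62.4
```

Call:
jog_arm(motion=[[-1, -1, -0.6, 0, 0], [-1, 0, 0, 1, 0], [-1, 0, 0, 1, 0], [-1, 0, 0, 0, 0]])

```text
time: 21.88
tool_pos: [0.6384, -0.0373, 0.1233]
tcp_rot: [-3.142, 0.0, 1.477]
wrist_force: [-0.1, -0.7, -0.1]
finger_gap: 0.0505
grip_force: 62.5
```

Call:
jog_arm(motion=[[-1, 0, 0, 1, 0], [-1, 0, 0, 1, 0], [-1, 0, 0, 0, 0]])

```text
time: 22.25
tool_pos: [0.6385, -0.0372, 0.1215]
tcp_rot: [3.141, 0.0, 1.477]
wrist_force: [-1.3, -1.0, 4.5]
finger_gap: 0.0506
grip_force: 62.9
```

Call:
jog_arm(motion=[[-1, 0, 0, 1, 0], [-1, 0, 0, 1, 0], [-1, 0, 0, 0, 0]])

```text
time: 22.62
tool_pos: [0.6381, -0.0371, 0.1188]
tcp_rot: [-3.141, -0.0, 1.477]
wrist_force: [0.0, -0.5, -1.3]
finger_gap: 0.0506
grip_force: 62.4
```

Call:
jog_arm(motion=[[-1, 0, 0, 1, 0], [-1, 0, 0, 1, 0], [-1, 0, 0, 1, 0], [-1, 0, 0, 0, 0]])

```text
time: 23.12
tool_pos: [0.6384, -0.0372, 0.1163]
tcp_rot: [3.142, -0.0, 1.477]
wrist_force: [0.7, -0.6, -0.1]
finger_gap: 0.0505
grip_force: 62.7
```

Call:
jog_arm(motion=[[-1, 0, 0, 1, 0], [-1, 0, 0, 0, 0]])

```text
time: 23.38
tool_pos: [0.6385, -0.0371, 0.1153]
tcp_rot: [3.141, -0.0, 1.477]
wrist_force: [-0.3, 0.2, -0.1]
finger_gap: 0.0505
grip_force: 62.7
```

Call:
jog_arm(motion=[[-1, 0, 0, 0.7, 0], [-1, 0, 0, 0, 0]])

```text
time: 23.62
tool_pos: [0.6386, -0.0372, 0.1148]
tcp_rot: [3.141, -0.0, 1.477]
wrist_force: [0.9, -0.3, 1.3]
finger_gap: 0.0507
grip_force: 63.0
```

Call:
jog_arm(motion=[[-1, 0, 0, 0.7, 0], [-1, 0, 0, 0, 0]])

```text
time: 23.88
tool_pos: [0.6391, -0.0373, 0.1145]
tcp_rot: [3.14, -0.0, 1.477]
wrist_force: [1.7, -1.7, 5.3]
finger_gap: 0.0504
grip_force: 63.3
```

Call:
jog_arm(motion=[[-1, 0, 0, 0.7, 0], [-1, 0, 0, 0, 0]])

```text
time: 24.12
tool_pos: [0.6395, -0.0375, 0.1143]
tcp_rot: [3.139, 0.0, 1.477]
wrist_force: [2.5, -2.7, 8.6]
finger_gap: 0.0504
grip_force: 63.7
```

Call:
jog_arm(motion=[[-1, 0, -0.3, 0.5, 0], [-1, 0, 0, 0, 0], [-1, 0, 0, 0, 0], [-1, 0, 0, 0, 0]])

```text
time: 24.62
tool_pos: [0.6395, -0.0375, 0.1143]
tcp_rot: [3.138, 0.0, 1.477]
wrist_force: [2.2, -2.7, 12.0]
finger_gap: 0.0504
grip_force: 64.0
```

```bash
python3 held.py; python3 -c "
from jar import *
jar()"
```

```text
24.625 [ 0.63953441 -0.03747534  0.11427019] [3.13804809e+00 2.23387406e-04 1.47668285e+00] [ 2.23419239 -2.74132036 12.03943416] 0.050378403958426105 63.99372098967433
[  217   207   121   135 12878] centre [ 6.69797081e-04 -1.14361280e-05 -2.48255422e-03] size [0.05320958 0.05076694 0.00423054] plane [ 1.20595336e-02 -5.02897713e-05 -2.64283940e-03]
[187 258  35  53 441] centre [ 0.01006938 -0.02953794 -0.01166416] size [0.00120572 0.00445164 0.00505216] plane [-1.00089381 -0.18521464 -0.00702073]
[337 258  32  53 404] centre [ 0.01014306  0.02933916 -0.01450252] size [0.00144993 0.00431818 0.00407731] plane [ 0.45690865  0.09378125 -0.02189477]
24.675 [ 0.63951643 -0.03750672  0.11426818] [3.13807874e+00 2.18206340e-04 1.47658641e+00] [ 1.90463436 -2.15116141 11.5451497 ]
0.076 1353 0.08999735863798161 [ 0.64062157 -0.02447194] [0.05482137 0.0299913 ]
0.104 609 0.10999279289442511 [ 0.63813215 -0.02141214] [0.06796476 0.0220126 ]
0.11 11001 0.11799977212040871 [ 0.63821926 -0.03685151] [0.06822487 0.05335414]
[  207    33   125   132 12158] [0.64328275 0.03866637] [0.05203039 0.05194321]
[ 232  342   90   37 2226] [ 0.63269441 -0.0964411 ] [0.04986541 0.02239502]
```

The cap is rigidly home: the last commanded push didn't move it, the force is a steady 11.5 N or so, and it is level and centred. Handing in.

```bash
python3 -c "
from rig import *
print(finish_job()); print(state()['wrist_force'])"
```

```text
the job is handed in; nothing more can be done
None
the job is handed in; nothing more can be done
```

The jar stands upright midway between the two red-lidded jars, its cap is clicked on and fully home, and I handed the job in still pressing down with about 11–12 N; the verdict was not shown.

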